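# Raise a levelling platform with a wedge and hold it

## Robot

A 6-joint arm with a two-finger parallel gripper is mounted at the origin on a cart in front of the work surface, level with it; the furniture and walls round the work are solid. World frame = base frame: x ahead of the robot, y to its left, z up, the work surface at z = 0. Lengths are in mm, angles in rad, forces in N, time in s.
With the tool pointing down it reaches from about 350 to 775 mm from the base axis. Payload 7.3 kg.
Tool frame: the origin (TCP) lies midway between the tips of the shut fingers; the grasp point (between the pads) lies bot.tcp_to_grasp behind it (bot.tcp_to_grasp is the distance from the TCP to the grasp point, in mm); z points along the fingers, y is the direction in which the jaws open and shut (so a half turn about z gives the same grasp; the last joint's range is limited). The gripper opens to 92 mm and grips with 3 to 60 N. Pads are 19 mm wide; open, the fingers measure 130 mm over their backs; the gripper's body (75 mm by 190 mm) begins 47 mm behind the grasp point.
Start: joints at [-1.473, 0.342, 1.524, -0, 1.275, -0.146], TCP at [126.753, -509.492, 188.041] pointing down, gripper open.
Joint ranges: [-2.53, 2.53], [-0.77, 2.02], [0.04, 2.7], [-1, 4.14], [0.28, 2.66], [-3.11, 3.11]. Speed limits (rad/s): [2.57, 2.57, 3.14, 3.14, 3.14, 3.14].

## Interface

Orientations are given as [roll, pitch, yaw] about the fixed x, y, z axes, in that order (R = Rz(yaw) Ry(pitch) Rx(roll)).
In Python, from plant import bot gives the robot as it stands.
- The arm moves only by the shell command python3 -m inch 'ROWS'. ROWS is JSON, one flat list of numbers, 7 for each row, row after row: the shift along the world's x, y, z in cm, then the turn, a rotation vector about the world's x, y, z in degrees, then the gripper command: -1 is shut, 1 is fully open, values between are in proportion. In form: [tx, ty, tz, ax, ay, az, fingers, tx, ty, tz, ax, ay, az, fingers, ...]. A call has exactly 5 rows; each row is the pose to reach, as a shift and turn from the pose measured when the call began; what a row does not reach only later rows make up. A row lasts 1/10 s, in which the tool goes at most 50 mm and 8.59 degrees, less where a joint would pass 70% of its speed; a pose out of reach is approached as far as the arm can. A call with a gripper value outside its range is refused whole. The fingers move at their own pace and stop on an object; the grip force is fixed at half the most. Time passes only in rows, so rows that repeat a pose let the fingers close, or fill a call up. It gives the time, the measured TCP pose, the force and the opening at its end, in the units of the state.
- bot.get_obs(): the state, without advancing time (a new reading comes with each control period).
- bot.capture(name): name is "scene" or "top" or "wrist"; returns the picture (420x560x3 uint8, red, green, blue); there is no depth.
- bot.calibration(name): a dict with "fx", "fy", "cx", "cy" (pixels), "k1" (the pictures are not rectified: a ray, as slopes to the right and down, at radius r is drawn at 1 + k1 r^2 times it, then the intrinsics apply), "cam_to_world" (4x4, takes a point from camera to world coordinates). Camera axes: x right, y down, z forward; pixel columns grow to the right and rows downward; lengths in mm; the calibration is good to about 2 mm. A picture is of the moment at which its call begins: read the wrist's pose just before it. calibration takes no time and is no camera call; for the wrist camera it gives the pose at the moment of the call.
- bot.close_job(): hands the job in, once; it reports no verdict.
The state is a dict: "time": time; "joint_positions": joint angles; "dq": joint speeds; "tau": joint torques, N m; "tool_pos": TCP position; "tcp_rot": TCP orientation; "contact_force": force on the tool from outside, world axes, zero at the start; "moment": the same for the moment, N m; "grip_width": finger opening in mm.
Only numpy, scipy, OpenCV 4.12 (cv2) and the standard library are available. Lean on these libraries where they do the work, as an engineer would, in place of code of your own. Each camera call takes 0.05 s, during which the arm holds its last target.

## Task

Take the metal wedge by its upright tab and, with the wedge flat on the bench, push its thin end in under the middle of the front edge of the small hinged levelling platform until that edge just lifts off its two screw heads, by about 5 mm, so that a colleague can adjust the screws. Touch the platform with nothing but the wedge, and leave the white plate on it and the things around in place. Finish while still holding the wedge there, flat on the bench: do not let go of it.

Things in the scene. Friction and masses are not known exactly. Their poses are not given: they have to be found in the camera images.
- stand: Dark steel base of the levelling stand, fixed, 160 mm deep, 166 wide. Origin on the bench below the middle of the platform's front edge; +x points inward under the platform (the way the wedge goes in), y along the edge, z up. Rails 6 mm high at y = -74 and +74 mm carry two screw heads (x = 15, tops at z = 12 mm), the platform's rests; from y = -65 to +65 the bench is clear back to x = 139.
- platform_edge (a point): Middle of the lower front edge of the aluminium platform: 150 mm deep, 154 wide, 8 thick, edges rounded 2 mm, about 0.75 kg (3 to 5 N lifts the edge). At rest its underside is 12 mm above the bench, its top 20 mm; the plate lying on it reaches 35 mm. This point's height above 12 mm is the lift of the edge. Axes at rest as the stand's.
- platform (a joint): Angle of the platform about its hinge line, which runs along the stand's y, 155 mm behind the front edge: 0 at rest on the screws, growing as the front edge rises (0.032 rad = 5 mm at the edge). It turns freely and sinks back to 0 when not carried.
- wedge_grip (a point): Middle of the upright tab of the loose metal wedge (130 x 36 mm, 0.2 kg). Tab: 12 mm thick along y (pinch here), 30 long along x, 27 to 70 mm above the flat underside; this point is 51 mm above it. x points to the thin end, z up. The thin end (3 mm thick) is 113 mm ahead (+x) of this point; from it the top climbs 1 in 4 to 27 mm high at 17 mm ahead, then stays level to the rear end, 17 mm behind.
- wedge_tip (a point): Middle of the wedge's thin end, at the level of its underside; axes as wedge_grip. Nearby, right of the stand, a large beige bench machine 202 mm high stands in the way of low moves (x from 0.48 m on, y from -0.41 to 0.05 m); the bench left of it is free to y = 0.45 m.
- dish_center (a point): Centre of the white 96-well plate (85 x 128 x 15 mm) that lies loose on the platform; 7 mm above its underside. Leave it on the platform.
- timer: White bench timer, 66 x 66 x 23 mm, a bystander; origin at the centre of its underside.
- tape: Roll of tape lying flat, 72 mm across, 19 mm high, a bystander; origin at the centre of its underside.
- tube: Conical tube standing on its cap, 33 mm across, 115 mm high, a bystander; origin at the centre of its underside.

How it is judged:
By the outcome, as a careful person would: the job done as asked, in the order asked, and still so for the second after the job is handed in, while the arm keeps its last pose, push and grip.
It also fails if it takes over 42 s, if anything falls off the work surface, if the arm or the gripper's body presses on something with over 40 N, if the wrist force passes 120 N, or if a joint passes its speed limit or range.

## Working session

There is one attempt and no reset: what is moved stays moved. The work goes in short steps, Python scripts to look and compute and a shell command to move; the robot and the scene stay as the last step left them, time stands still between calls to the robot, and variables do not carry over. Pictures are saved under pics/ and viewed, and the job is handed in when it is done.

```bash
mkdir -p pics; ls; python3 - <<'E'
from plant import bot
import cv2,json
o=bot.get_obs();print({k:o[k] for k in('time','tool_pos','tcp_rot','grip_width','contact_force')}, bot.tcp_to_grasp)
for n in("scene","top"):
    cv2.imwrite(f"pics/{n}0.png",cv2.cvtColor(bot.capture(n),cv2.COLOR_RGB2BGR))
    c=bot.calibration(n);print(n,c)
E
```

```text
pics
{'time': 0.0, 'tool_pos': array([ 126.68870836, -508.98979462,  187.3352475 ]), 'tcp_rot': array([-3.14002501e+00, -2.07876137e-04,  2.43807811e-01]), 'grip_width': 91.74668038961049, 'contact_force': array([-0.31053567,  0.22140234, -0.26352149])} 18.8
scene {'fx': 378.8782710361089, 'fy': 378.8782710361089, 'cx': 275.1332888520043, 'cy': 208.2609506338674, 'k1': 0.01675354942984435, 'cam_to_world': array([[ 3.34578825e-01,  5.88174422e-01, -7.36279743e-01,
         1.35427484e+03],
       [ 9.42256462e-01, -1.96793072e-01,  2.70970933e-01,
        -1.68901054e+02],
       [ 1.44834194e-02, -7.84425482e-01, -6.20053945e-01,
         7.06738832e+02],
       [ 0.00000000e+00,  0.00000000e+00,  0.00000000e+00,
         1.00000000e+00]])}
top {'fx': 392.8606110108226, 'fy': 392.8606110108226, 'cx': 277.84658161103636, 'cy': 205.29871158816303, 'k1': 0.009138128096250366, 'cam_to_world': array([[ 2.03373856e-02, -9.84122437e-01,  1.76321921e-01,
         4.43930668e+02],
       [-9.99784348e-01, -1.92774097e-02,  7.72262690e-03,
         1.45066242e+02],
       [-4.20098050e-03, -1.76440954e-01, -9.84302261e-01,
         9.13111678e+02],
       [ 0.00000000e+00,  0.00000000e+00,  0.00000000e+00,
         1.00000000e+00]])}
```

View pics/scene0.png

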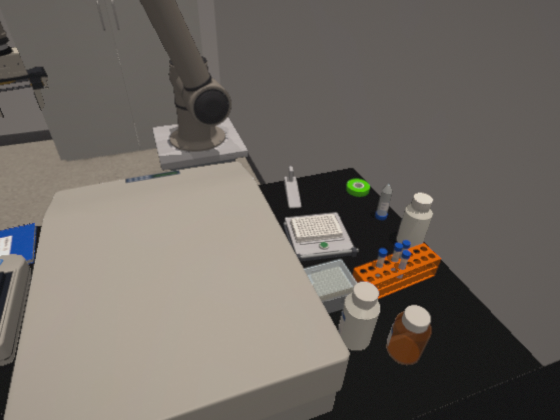

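View pics/top0.png

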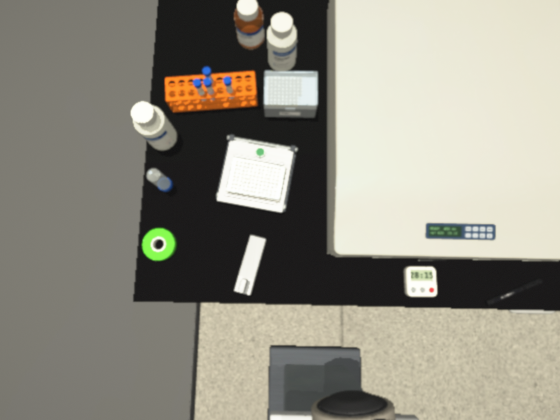

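```bash
python3 - <<'E'
import cv2
a=cv2.imread("pics/top0.png")[125:305,190:320]
cv2.imwrite("pics/topz.png",cv2.resize(a,None,fx=4.4*.75,fy=4.4*.75,interpolation=cv2.INTER_CUBIC))
a=cv2.imread("pics/scene0.png")[155:275,260:380]
cv2.imwrite("pics/scz.png",cv2.resize(a,None,fx=5,fy=5,interpolation=cv2.INTER_CUBIC))
E
```

```text
(no output)
```

View pics/topz.png

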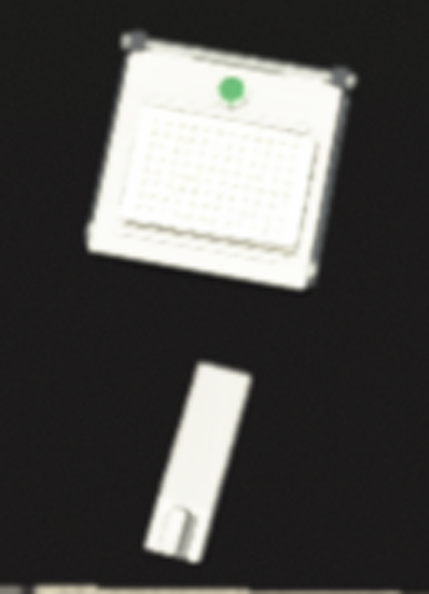

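View pics/scz.png

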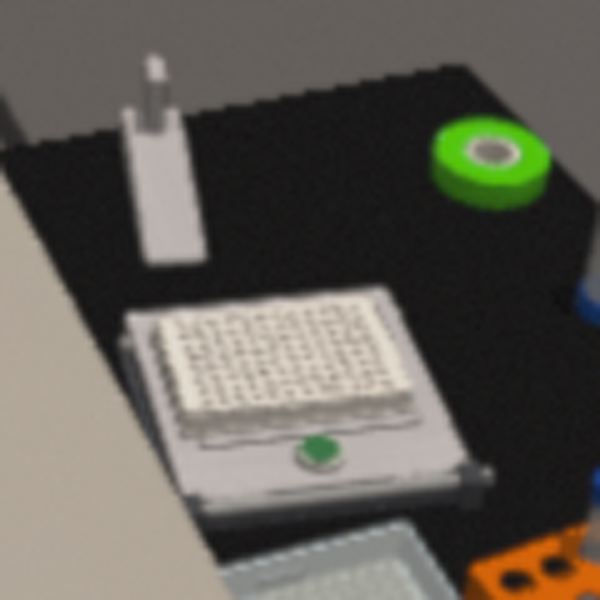

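```bash
cat > h.py <<'E'
import numpy as np,cv2
def ray(c,px):
    px=np.atleast_2d(px).astype(float)
    d=(px-[c['cx'],c['cy']])/[c['fx'],c['fy']]
    u=d.copy()
    for _ in range(10): u=d/(1+c['k1']*(u**2).sum(1,keepdims=True))
    R=c['cam_to_world'][:3,:3]
    return c['cam_to_world'][:3,3],np.c_[u,np.ones(len(u))]@R.T
def onz(c,px,z):
    o,d=ray(c,px); return o+d*((z-o[2])/d[:,2])[:,None]
def proj(c,P):
    P=np.atleast_2d(P); T=np.linalg.inv(c['cam_to_world']); q=P@T[:3,:3].T+T[:3,3]
    u=q[:,:2]/q[:,2:]; u=u*(1+c['k1']*(u**2).sum(1,keepdims=True))
    return u*[c['fx'],c['fy']]+[c['cx'],c['cy']]
E
python3 - <<'E'
from plant import bot
from h import *
c=bot.calibration("top")
a=cv2.imread("pics/top0.png",0)
g=cv2.resize(a[125:302,190:320],None,fx=4,fy=4,interpolation=cv2.INTER_CUBIC)
m=(g>110).astype(np.uint8)
cs,_=cv2.findContours(m,cv2.RETR_EXTERNAL,cv2.CHAIN_APPROX_NONE)
for k in cs:
    if cv2.contourArea(k)<3000: continue
    b=cv2.boxPoints(cv2.minAreaRect(k)); px=(b+.5)/4-.5+[190,125]
    print(px.round(1).tolist())
    for z in(0,15,20,27): print(z,onz(c,px,z)[:,:2].round(1).tolist())
def z2p(x,y): return np.array([x,y])/3.3+[190,125]
pts=[z2p(*p) for p in[(90,250),(305,288),(198,362),(251,375),(145,548),(200,562),(180,507),(179,555)]]
for p,z in zip(pts,[16,16,2,2,27,27,70,70]): print(p.round(1),z,onz(c,p,z).round(1))
E
```

```text
[[232.7, 290.9], [249.0, 233.2], [266.3, 238.1], [250.0, 295.7]]
0 [[408.0, 250.8], [540.0, 218.2], [529.4, 177.6], [398.0, 211.1]]
15 [[408.6, 249.0], [538.4, 217.0], [528.0, 177.0], [398.7, 210.0]]
20 [[408.8, 248.4], [537.9, 216.6], [527.5, 176.8], [399.0, 209.6]]
27 [[409.1, 247.6], [537.2, 216.0], [526.9, 176.6], [399.3, 209.1]]
[[214.6, 200.5], [226.8, 134.5], [296.6, 147.3], [284.4, 213.3]]
0 [[616.2, 302.1], [780.7, 280.4], [751.2, 109.7], [588.6, 136.3]]
15 [[613.4, 299.6], [775.1, 278.2], [746.1, 110.3], [586.2, 136.5]]
20 [[612.4, 298.7], [773.3, 277.5], [744.4, 110.5], [585.5, 136.5]]
27 [[611.1, 297.5], [770.7, 276.4], [742.1, 110.7], [584.3, 136.6]]
[217.3 200.8] 16 [[612.6 293.2  16. ]]
[282.4 212.3] 16 [[588.5 141.2  16. ]]
[250.  234.7] 2 [[536.4 215.5   2. ]]
[266.1 238.6] 2 [[528. 178.   2.]]
[233.9 291.1] 27 [[408.7 244.9  27. ]]
[250.6 295.3] 27 [[400.3 207.9  27. ]]
[244.5 278.6] 70 [[436.4 218.7  70. ]]
[244.2 293.2] 70 [[406.5 218.3  70. ]]
```

```bash
python3 -m inch '[1.5,2.5,1.5,0,0,0,1, 4.5,6.5,4,0,0,-3,1, 7.5,10.5,6,0,0,-6,1, 10.5,14.5,7,0,0,-9,1, 12.5,18,7.3,0,0,-12,1]' && python3 -m inch '[2.5,3.5,0,0,0,-3,1, 4.5,7.5,0,0,0,-6,1, 6.5,11.5,0,0,0,-9,1, 8.5,15.5,0,0,0,-12,1, 9.5,19.5,0,0,0,-15,1]'
```

```text
time: 0.6
tool_pos: [252.3, -328.7, 261.2]
tcp_rot: [-3.142, -0.001, 0.031]
contact_force: [0.9, -0.7, 0.7]
grip_width: 92.2
time: 1.1
tool_pos: [348.0, -131.9, 261.0]
tcp_rot: [-3.141, -0.001, -0.232]
contact_force: [0.3, -1.0, 0.2]
grip_width: 91.7
```

```bash
python3 -m inch '[1.5,4,0,0,0,0,1, 2.5,8.5,0,0,0,0,1, 3.5,13,0,0,0,0,1, 4.5,17.5,0,0,0,0,1, 5,22,0,0,0,0,1]' && python3 -m inch '[1,4.5,0,0,0,0,1, 2,9,0,0,0,0,1, 2.3,13.2,0,0,0,0,1, 2.3,13.2,-3,0,0,0,1, 2.3,13.2,-6,0,0,0,1]'
python3 - <<'E'
from plant import bot
import cv2,pickle
o=bot.get_obs();print(o['time'],o['tool_pos'],o['tcp_rot'])
c=bot.calibration("wrist")
cv2.imwrite("pics/w1.png",cv2.cvtColor(bot.capture("wrist"),cv2.COLOR_RGB2BGR))
pickle.dump(c,open("w1.pkl","wb"))
E
```

```text
time: 1.6
tool_pos: [398.1, 90.1, 260.8]
tcp_rot: [-3.141, -0.001, -0.232]
contact_force: [0.9, -1.0, -0.0]
grip_width: 92.0
time: 2.1
tool_pos: [421.0, 223.7, 200.0]
tcp_rot: [-3.141, -0.002, -0.229]
contact_force: [-0.0, 0.2, -0.3]
grip_width: 91.7
2.1 [421.00416365 223.6818275  199.96049043] [-3.14079107e+00 -2.07773986e-03 -2.29040326e-01]
```

View pics/w1.png

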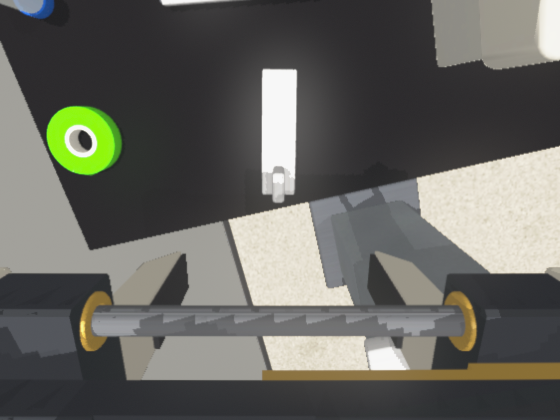

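```bash
python3 - <<'E'
from h import *
import pickle
c=pickle.load(open("w1.pkl","rb"))
a=cv2.imread("pics/w1.png")[55:215,230:330]
g=cv2.resize(a,None,fx=3.7,fy=3.7,interpolation=cv2.INTER_CUBIC); cv2.imwrite("pics/w1z.png",g)
print(c['cam_to_world'].round(2), c['fx'])
for p,z in [((262,70),2),((297,70),2),((262,194),27),((295,194),27),((272,170),70),((285,170),70),((273,201),70),((285,201),70)]:
    print(p,z,onz(c,p,z).round(1))
E
```

```text
[[-2.3000e-01 -9.3000e-01 -2.9000e-01  5.0146e+02]
 [-9.7000e-01  2.2000e-01  7.0000e-02  2.0305e+02]
 [-0.0000e+00  3.0000e-01 -9.5000e-01  3.9707e+02]
 [ 0.0000e+00  0.0000e+00  0.0000e+00  1.0000e+00]] 346.7860774814366
(262, 70) 2 [[535.2 212.7   2. ]]
(297, 70) 2 [[526.7 176.5   2. ]]
(262, 194) 27 [[409.3 242.7  27. ]]
(295, 194) 27 [[401.1 207.2  27. ]]
(272, 170) 70 [[440.9 223.1  70. ]]
(285, 170) 70 [[438.1 211.   70. ]]
(273, 201) 70 [[410.7 229.3  70. ]]
(285, 201) 70 [[408.  217.8  70. ]]
```

View pics/w1z.png

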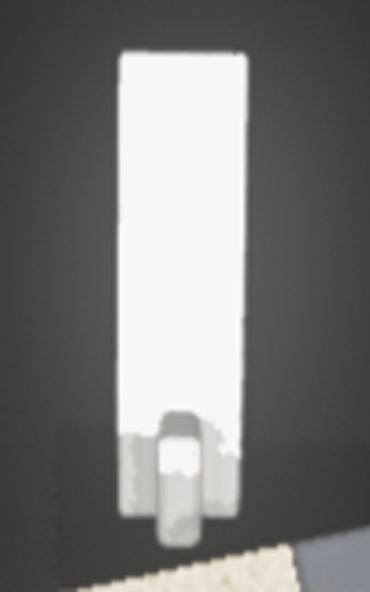

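```bash
python3 -m inch '[0.1,-0.25,-3.5,0,0,-0.3,1, 0.1,-0.25,-7.5,0,0,-0.3,1, 0.1,-0.25,-11.5,0,0,-0.3,1, 0.1,-0.25,-14.5,0,0,-0.3,1, 0.1,-0.25,-16.6,0,0,-0.3,1]'
python3 - <<'E'
from plant import bot
import cv2,pickle
o=bot.get_obs();print(o['time'],o['tool_pos'],o['tcp_rot'])
cv2.imwrite("pics/w2.png",cv2.cvtColor(bot.capture("wrist"),cv2.COLOR_RGB2BGR))
E
```

```text
time: 2.65
tool_pos: [418.1, 218.9, 27.2]
tcp_rot: [3.136, 0.009, -0.236]
contact_force: [0.0, -1.1, 1.0]
grip_width: 92.1
2.65 [418.08298449 218.92031898  27.15440389] [ 3.13563935  0.0087431  -0.23606002]
```

View pics/w2.png

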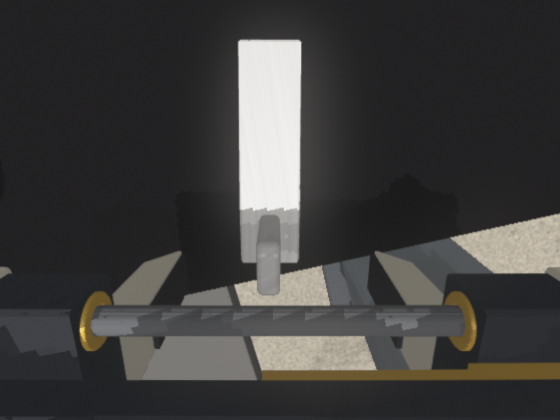

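```bash
python3 -m inch '[0.4,0.3,0.6,0,0,0,1, 0.4,0.3,0.6,0,0,0,1, 0.4,0.3,0.6,0,0,0,1, 0.4,0.3,0.6,0,0,0,1, 0.4,0.3,0.6,0,0,0,1]'
python3 - <<'E'
from plant import bot
from h import *
o=bot.get_obs();print(o['time'],o['tool_pos'],o['tcp_rot'])
c=bot.calibration("wrist")
g=bot.capture("wrist")
cv2.imwrite("pics/w3.png",cv2.cvtColor(g,cv2.COLOR_RGB2BGR))
for P in ([422,221,70],[425,221,51]): print(proj(c,P))
R=cv2.Rodrigues(np.zeros(3))[0]
print(proj(c,o['tool_pos']), c['cam_to_world'].round(3))
E
```

```text
time: 3.2
tool_pos: [420.9, 221.5, 31.6]
tcp_rot: [3.134, 0.011, -0.236]
contact_force: [0.2, -0.2, 0.1]
grip_width: 91.6
3.2 [420.94045824 221.48513985  31.64113072] [ 3.13420543  0.01099705 -0.23612121]
[[275.54898662 270.21518073]]
[[274.23638316 249.22043383]]
[[275.11022373 241.96840433]] [[-2.34000e-01 -9.22000e-01 -3.07000e-01  5.04125e+02]
 [-9.72000e-01  2.24000e-01  6.70000e-02  2.01257e+02]
 [ 7.00000e-03  3.14000e-01 -9.49000e-01  2.27685e+02]
 [ 0.00000e+00  0.00000e+00  0.00000e+00  1.00000e+00]]
```

View pics/w3.png

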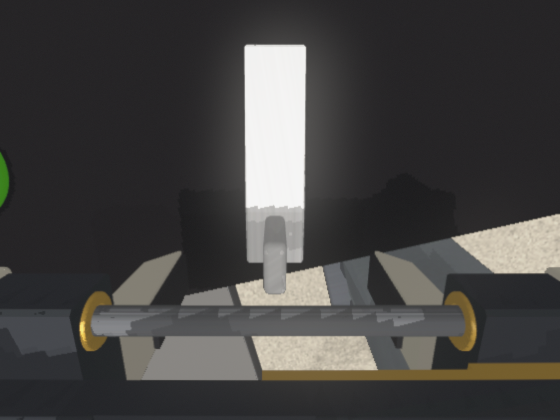

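```bash
python3 -m inch '[0.1,0,0.1,0.26,-0.7,0,1, 0.1,0,0.1,0.26,-0.7,0,1, 0.1,0,0.1,0.26,-0.7,0,1, 0.1,0,0.1,0.26,-0.7,0,-1, 0.1,0,0.1,0.26,-0.7,0,-1]'; python3 -m inch '[0,0,0,0,0,0,-1,0,0,0,0,0,0,-1,0,0,0,0,0,0,-1,0,0,0,0,0,0,-1,0,0,0,0,0,0,-1]'
```

```text
time: 3.75
tool_pos: [421.8, 221.4, 32.4]
tcp_rot: [3.141, 0.001, -0.236]
contact_force: [-0.5, -0.0, 0.3]
grip_width: 80.2
time: 4.25
tool_pos: [421.8, 221.4, 32.4]
tcp_rot: [3.141, 0.001, -0.236]
contact_force: [0.1, -0.1, -0.6]
grip_width: 40.3
```

```bash
python3 -m inch '[0,0,0,0,0,0,-1,0,0,0,0,0,0,-1,0,0,0,0,0,0,-1,0,0,0,0,0,0,-1,0,0,0,0,0,0,-1]'; python3 -m inch '[0,0,0,0,0,0,-1,0,0,0,0,0,0,-1,0,0,0,0,0,0,-1,0,0,0,0,0,0,-1,0,0,0,0,0,0,-1]'
python3 - <<'E'
from plant import bot
from h import *
o=bot.get_obs();print(o['time'],o['tool_pos'],o['tcp_rot'])
c=bot.calibration("wrist")
g=bot.capture("wrist")
cv2.imwrite("pics/w4.png",cv2.cvtColor(g,cv2.COLOR_RGB2BGR))
g=bot.capture("top")
cv2.imwrite("pics/t4.png",cv2.cvtColor(g,cv2.COLOR_RGB2BGR))
import pickle;pickle.dump(c,open("w4.pkl","wb"))
E
```

```text
time: 4.75
tool_pos: [421.8, 221.4, 32.4]
tcp_rot: [3.141, 0.001, -0.236]
contact_force: [-0.5, 0.3, -0.0]
grip_width: 1.8
time: 5.25
tool_pos: [421.8, 221.4, 32.4]
tcp_rot: [3.141, 0.001, -0.236]
contact_force: [0.2, -0.6, 0.4]
grip_width: 0.4
5.25 [421.8123963  221.43756598  32.42010358] [ 3.14122295e+00  5.60041069e-04 -2.36104628e-01]
```

View pics/w4.png

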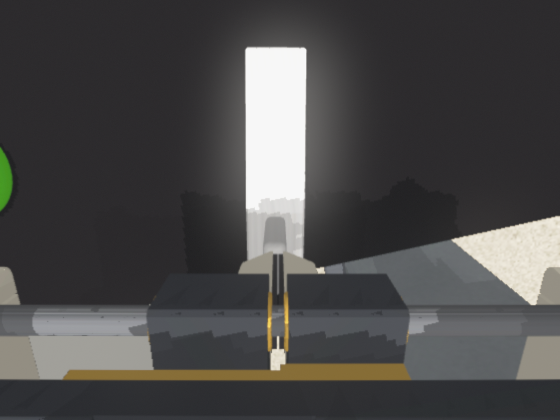

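View pics/t4.png

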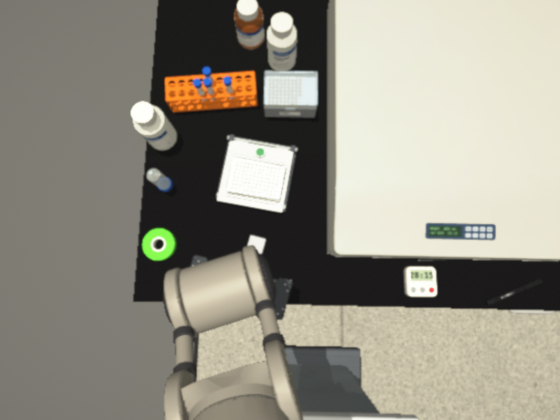

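```bash
python3 - <<'E'
from h import *
import pickle
c=pickle.load(open("w4.pkl","rb"))
a=cv2.imread("pics/w4.png")[200:350,190:360]
a=cv2.convertScaleAbs(a,alpha=1.5,beta=20)
cv2.imwrite("pics/w4z.png",cv2.resize(a,None,fx=4,fy=4,interpolation=cv2.INTER_CUBIC))
a=cv2.imread("pics/w3.png")[200:350,190:360]
a=cv2.convertScaleAbs(a,alpha=1.5,beta=20)
cv2.imwrite("pics/w3z.png",cv2.resize(a,None,fx=4,fy=4,interpolation=cv2.INTER_CUBIC))
for p in [(246,49),(305,49)]: print(onz(c,p,2).round(1))
ex=np.array([.972,-.234,0])
t=np.array([421.8,221.4,32.4])
for dx in(-9.5,0,9.5):
  for dz in(0,19,40,66,100): print(dx,dz,proj(c,t+dx*ex+[0,0,dz]).round(0))
print("tab corners",[ (dx,z,proj(c,np.array([422,221,z])+dx*ex).round(0).tolist()) for dx in(-15,15) for z in(27,70)])
E
```

```text
[[535.1 212.1   2. ]]
[[526.8 177.6   2. ]]
-9.5 0 [[275. 256.]]
-9.5 19 [[275. 270.]]
-9.5 40 [[275. 290.]]
-9.5 66 [[274. 320.]]
-9.5 100 [[273. 380.]]
0 0 [[275. 242.]]
0 19 [[275. 255.]]
0 40 [[275. 273.]]
0 66 [[274. 302.]]
0 100 [[273. 357.]]
9.5 0 [[275. 227.]]
9.5 19 [[275. 240.]]
9.5 40 [[275. 256.]]
9.5 66 [[274. 282.]]
9.5 100 [[273. 334.]]
tab corners [(-15, 27, [[276.0, 260.0]]), (-15, 70, [[275.0, 296.0]]), (15, 27, [[276.0, 216.0]]), (15, 70, [[275.0, 243.0]])]
```

View pics/w4z.png

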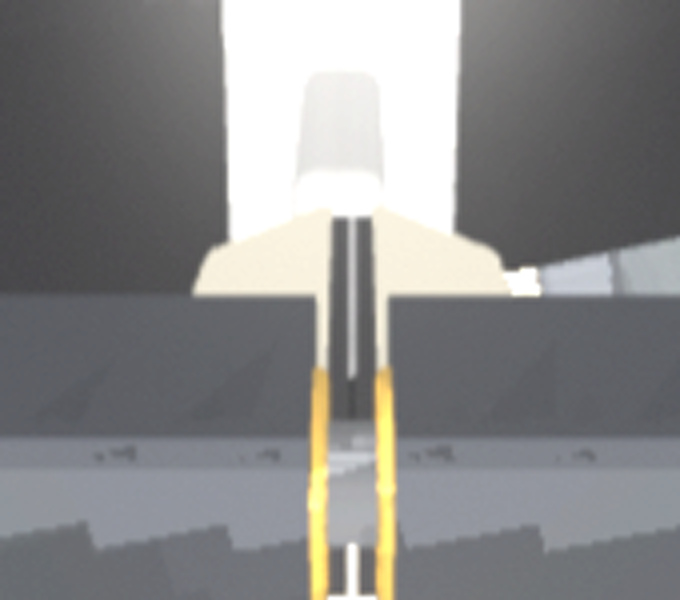

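View pics/w3z.png

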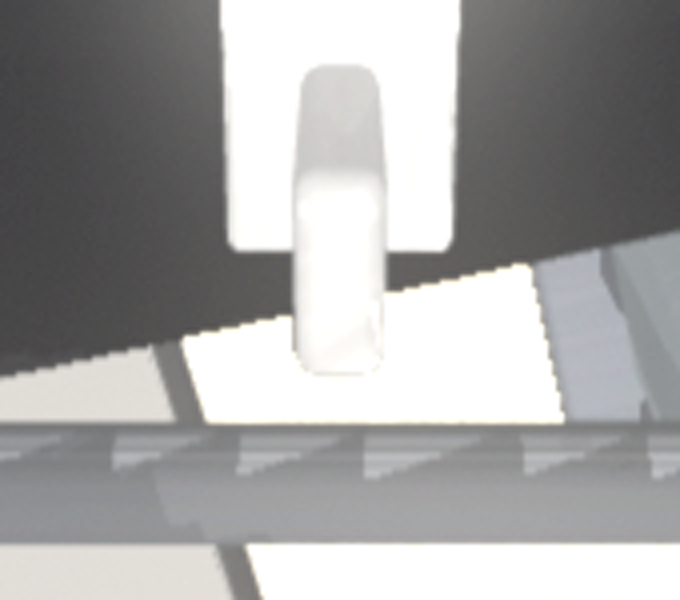

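The fingers shut to 0.4 mm without touching the tab. In w4 the pad tips, at about (278,254), hide the tab's top, so the fingers seem to be above it. I'll check with the scene camera.

```bash
python3 - <<'E'
from plant import bot
from h import *
g=cv2.cvtColor(bot.capture("scene"),cv2.COLOR_RGB2BGR)
cv2.imwrite("pics/s4.png",g)
x0,y0=230,90
cv2.imwrite("pics/s4z.png",cv2.resize(g[y0:y0+140,x0:x0+130],None,fx=4.2,fy=4.2,interpolation=cv2.INTER_CUBIC))
c=bot.calibration("scene")
for P in([421.8,221.4,32.4],[421.8,221.4,51],[421.8,221.4,72],[422,221,70],[405,225,27],[531,195,3]):
    p=proj(c,P)[0]; print(P,p.round(1),((p-[x0,y0])*4.2).round(0))
E
```

```text
[421.8, 221.4, 32.4] [289.5 178.1] [250. 370.]
[421.8, 221.4, 51] [289.8 173.2] [251. 349.]
[421.8, 221.4, 72] [290.  167.6] [252. 326.]
[422, 221, 70] [289.9 168.2] [252. 328.]
[405, 225, 27] [288.6 176.6] [246. 364.]
[531, 195, 3] [294.1 207. ] [269. 491.]
```

View pics/s4z.png

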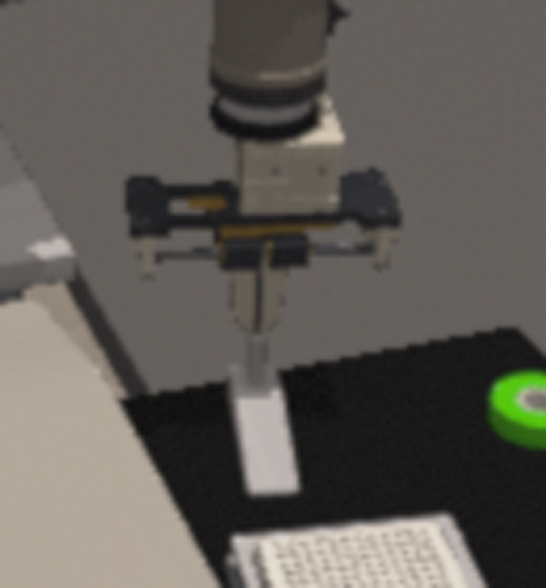

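```bash
python3 -m inch '[0,0,0.3,0,0,0,0,0,0,0.3,0,0,0,0,0,0,0.3,0,0,0,0,0,0,0.3,0,0,0,0,0,0,0.3,0,0,0,0]'; python3 -m inch '[0,0,0,0,0,0,0,0,0,0,0,0,0,0,0,0,-0.5,0,0,0,0,0,0,-1.2,0,0,0,0,0,0,-2,0,0,0,0]'
```

```text
time: 5.9
tool_pos: [421.8, 221.4, 35.4]
tcp_rot: [3.141, 0.001, -0.236]
contact_force: [-0.1, -0.0, 0.2]
grip_width: 36.0
time: 6.4
tool_pos: [421.7, 221.4, 14.7]
tcp_rot: [3.141, 0.001, -0.236]
contact_force: [-0.3, -0.3, -0.5]
grip_width: 45.9
```

```bash
python3 - <<'E'
from plant import bot
from h import *
o=bot.get_obs();print(o['time'],o['tool_pos'],o['tcp_rot'])
g=bot.capture("wrist")
cv2.imwrite("pics/w5.png",cv2.cvtColor(g,cv2.COLOR_RGB2BGR))
E
```

```text
6.4 [421.65665385 221.37894745  14.69116491] [ 3.14108993e+00  7.94802860e-04 -2.36128802e-01]
```

View pics/w5.png

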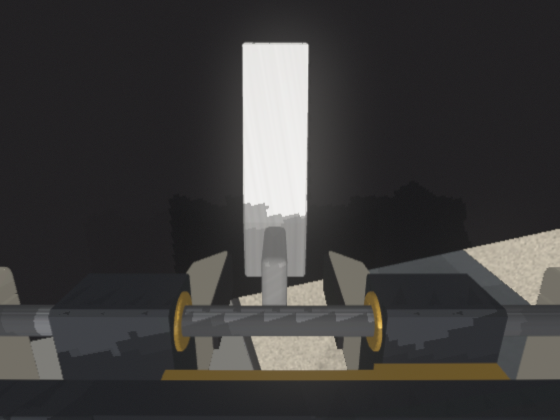

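```bash
python3 -m inch '[0,0.1,-0.5,0,0,0,0,0,0.1,-1,0,0,0,0,0,0.1,-1.5,0,0,0,0,0,0.1,-1.8,0,0,0,0,0,0.1,-1.8,0,0,0,0]'
python3 - <<'E'
from plant import bot
from h import *
o=bot.get_obs();print(o['time'],o['tool_pos'],o['tcp_rot'])
g=bot.capture("wrist")
cv2.imwrite("pics/w6.png",cv2.cvtColor(g,cv2.COLOR_RGB2BGR))
g=cv2.cvtColor(bot.capture("scene"),cv2.COLOR_RGB2BGR)
x0,y0=230,90
cv2.imwrite("pics/s6z.png",cv2.resize(g[y0:y0+140,x0:x0+130],None,fx=4.2,fy=4.2,interpolation=cv2.INTER_CUBIC))
E
```

```text
time: 6.95
tool_pos: [420.5, 222.0, -5.0]
tcp_rot: [3.139, 0.003, -0.236]
contact_force: [0.5, 0.0, -1.2]
grip_width: 45.7
6.95 [420.50506726 221.96750287  -4.96762116] [ 3.13945261  0.00342129 -0.23623254]
```

View pics/w6.png

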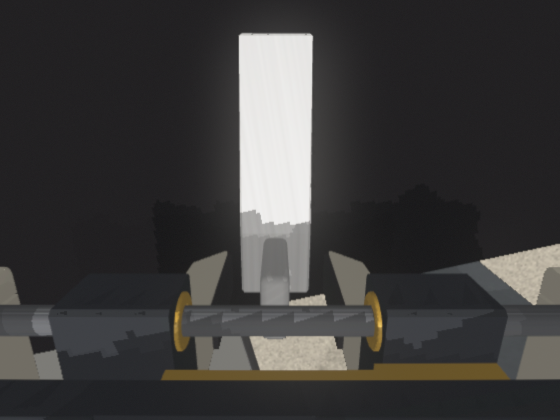

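View pics/s6z.png

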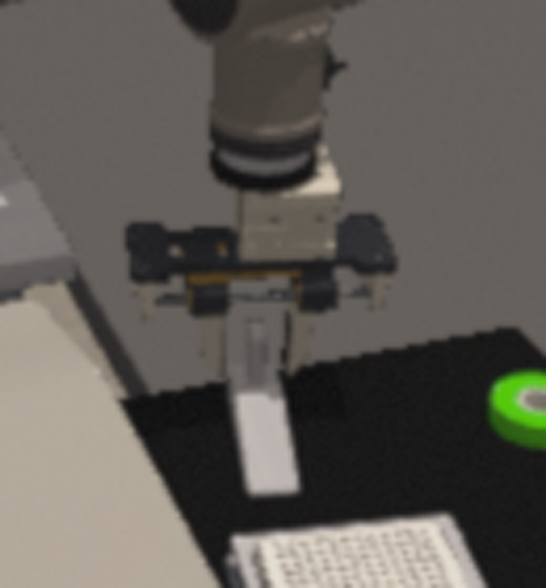

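```bash
python3 -m inch '[0.1,0,0,0.1,-0.2,0,0,0.1,0,0,0.1,-0.2,0,-1,0.1,0,0,0.1,-0.2,0,-1,0.1,0,0,0.1,-0.2,0,-1,0.1,0,0,0.1,-0.2,0,-1]';python3 -m inch '[0,0,0,0,0,0,-1,0,0,0,0,0,0,-1,0,0,0,0,0,0,-1,0,0,0,0,0,0,-1,0,0,0,0,0,0,-1]'
```

```text
time: 7.55
tool_pos: [421.9, 222.1, -4.4]
tcp_rot: [-3.141, -0.0, -0.236]
contact_force: [0.3, -0.5, 0.4]
grip_width: 18.4
time: 8.05
tool_pos: [421.7, 222.1, -4.5]
tcp_rot: [-3.141, -0.0, -0.236]
contact_force: [-0.3, 0.7, -1.3]
grip_width: 11.9
```

```bash
python3 -m inch '[1,0.4,0,0,0,1,-1, 2,0.8,0,0,0,2,-1, 3,1.2,0,0,0,3,-1, 4,1.5,0,0,0,4,-1, 4.7,1.6,0,0,0,4.5,-1]'
python3 -m inch '[0,0,0,0,0,0,-1,0,0,0,0,0,0,-1,0,0,0,0,0,0,-1,0,0,0,0,0,0,-1,0,0,0,0,0,0,-1]'
python3 - <<'E'
from plant import bot
from h import *
import pickle
o=bot.get_obs();print(o['time'],o['tool_pos'],o['tcp_rot'])
pickle.dump(bot.calibration("wrist"),open("w7.pkl","wb"))
g=bot.capture("wrist")
cv2.imwrite("pics/w7.png",cv2.cvtColor(g,cv2.COLOR_RGB2BGR))
g=cv2.cvtColor(bot.capture("top"),cv2.COLOR_RGB2BGR)
cv2.imwrite("pics/t7.png",g)
cv2.imwrite("pics/t7z.png",cv2.resize(g[125:305,190:320],None,fx=3.3,fy=3.3,interpolation=cv2.INTER_CUBIC))
E
```

```text
time: 8.55
tool_pos: [469.7, 238.4, -4.7]
tcp_rot: [-3.141, -0.0, -0.157]
contact_force: [-4.7, 0.7, 4.5]
grip_width: 12.2
time: 9.05
tool_pos: [469.4, 238.3, -4.7]
tcp_rot: [-3.141, 0.0, -0.157]
contact_force: [0.6, 0.2, -0.8]
grip_width: 11.8
9.05 [469.42761347 238.34378387  -4.66232846] [-3.14085981e+00  6.03513024e-05 -1.56581429e-01]
```

View pics/w7.png

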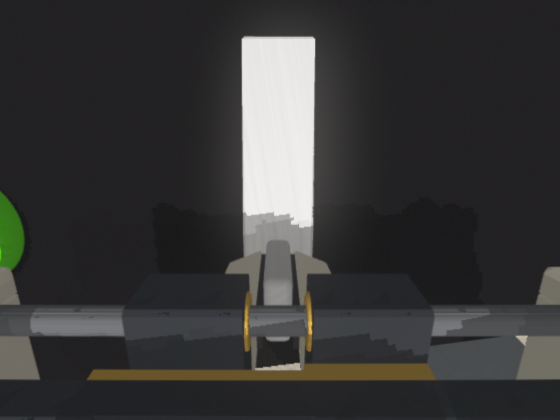

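View pics/t7z.png

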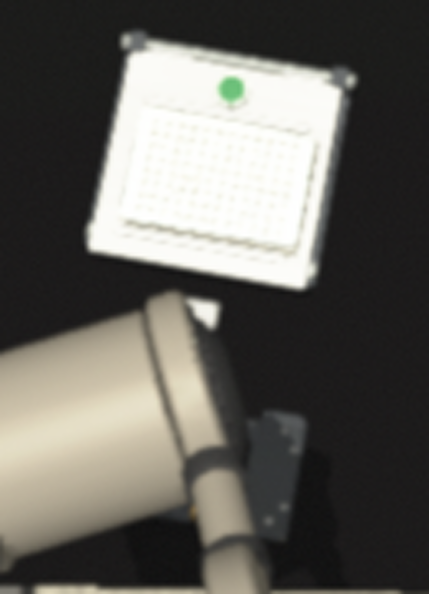

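```bash
python3 - <<'E'
from plant import bot
from h import *
import pickle
w=pickle.load(open("w7.pkl","rb")); t=bot.calibration("top")
pw=onz(w,[(242.5,38),(315,38)],2); print(pw.round(1),pw.mean(0).round(1))
z2p=lambda x,y:np.array([x,y])/3.3+[190,125]
print(onz(t,z2p(219,303),2).round(1))
# edge fit
a=cv2.imread("pics/t7.png",0)
g=cv2.resize(a,None,fx=4,fy=4,interpolation=cv2.INTER_CUBIC)
pts=[]
for x in range(220,281,4):
    col=g[int(195*4):int(217*4),x*4]; i=np.where(col>100)[0].max(); pts.append((x,195+i/4))
pts=np.array(pts); P=onz(t,pts,16); k=np.polyfit(P[:,1],P[:,0],1); print("edge x=",k, np.std(P[:,0]-np.polyval(k,P[:,1])))
print("inward yaw",np.arctan2(-k[0],1))
for row in (206,207,209,210): 
    r=g[row*4,205*4:300*4]; i=np.where(r>100)[0]; print(row,205+i.min()/4,205+i.max()/4)
E
```

```text
[[583.2 236.5   2. ]
 [577.5 200.8   2. ]] [580.4 218.6   2. ]
[[578.7 202.    2. ]]
edge x= [1.02973657e-01 5.68781576e+02] 11.234939757617964
inward yaw -0.10261199201922085
206 243.0 286.25
207 248.25 286.0
209 259.25 285.25
210 264.75 284.5
```

```bash
python3 - <<'E'
from plant import bot
from h import *
t=bot.calibration("top")
a=cv2.imread("pics/top0.png",0)
g=cv2.resize(a,None,fx=4,fy=4,interpolation=cv2.INTER_CUBIC)
pts=[]
for x in range(224,279,3):
    col=g[195*4:222*4,x*4+2]; i=np.where(col>110)[0].max(); pts.append((x,195+(i+.5)/4))
P=onz(t,pts,15); k=np.polyfit(P[:,1],P[:,0],1); print("edge",k,np.std(P[:,0]-np.polyval(k,P[:,1])),"yaw",np.arctan(-k[0]))
L=[];R=[]
for y in range(150,196,4):
    r=g[y*4+2,205*4:310*4]; i=np.where(r>180)[0]; L.append((205+i.min()/4,y));R.append((205+i.max()/4,y))
for n,q in(("L",L),("R",R)):
    Q=onz(t,q,19); s=np.polyfit(Q[:,0],Q[:,1],1); print(n,s,np.std(Q[:,1]-np.polyval(s,Q[:,0])),"y at x=601:",np.polyval(s,601))
cc=cv2.imread("pics/top0.png")[180:222,205:300]; cv2.imwrite("pics/ez.png",cv2.resize(cc,None,fx=8,fy=8,interpolation=cv2.INTER_CUBIC))
E
```

```text
edge [1.64645602e-01 5.63073979e+02] 0.179639431939413 yaw -0.16318159390223386
L [-1.74920286e-01  4.02442561e+02] 0.5390948269515503 y at x=601: 297.3154687703779
R [-1.30430071e-01  2.16100375e+02] 1.9131715140411647 y at x=601: 137.71190300181757
```

View pics/ez.png

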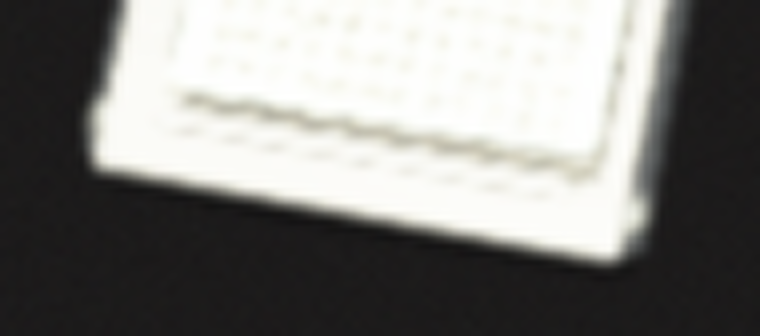

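```bash
python3 -m inch '[0.8,-0.05,0,0,0,-0.3,-1, 1.8,-0.18,0,0,0,-0.3,-1, 2.8,-0.33,0,0,0,-0.3,-1, 3.8,-0.48,0,0,0,-0.3,-1, 4.8,-0.62,0,0,0,-0.3,-1]'
python3 - <<'E'
from plant import bot
from h import *
o=bot.get_obs();print(o['time'],o['tool_pos'],o['tcp_rot'],o['contact_force'])
g=cv2.cvtColor(bot.capture("scene"),cv2.COLOR_RGB2BGR)
cv2.imwrite("pics/s8.png",g)
cv2.imwrite("pics/s8z.png",cv2.resize(g[130:270,260:380],None,fx=4.2,fy=4.2,interpolation=cv2.INTER_CUBIC))
g=cv2.cvtColor(bot.capture("top"),cv2.COLOR_RGB2BGR)
cv2.imwrite("pics/t8.png",g)
cv2.imwrite("pics/t8z.png",cv2.resize(g[125:305,190:320],None,fx=3.3,fy=3.3,interpolation=cv2.INTER_CUBIC))
E
```

```text
time: 9.65
tool_pos: [518.1, 232.0, -4.7]
tcp_rot: [-3.141, 0.001, -0.162]
contact_force: [-2.6, -0.2, 3.2]
grip_width: 11.4
9.65 [518.0510425  231.95104465  -4.65732728] [-3.14104368e+00  7.62567639e-04 -1.61964801e-01] [-2.60390499 -0.207108    3.19727488]
```

View pics/s8z.png

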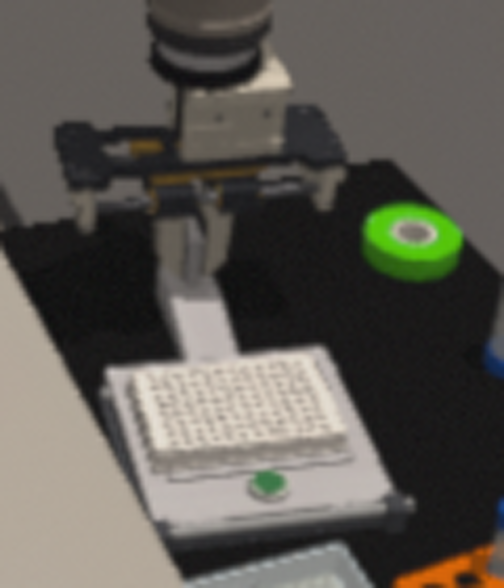

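View pics/t8z.png

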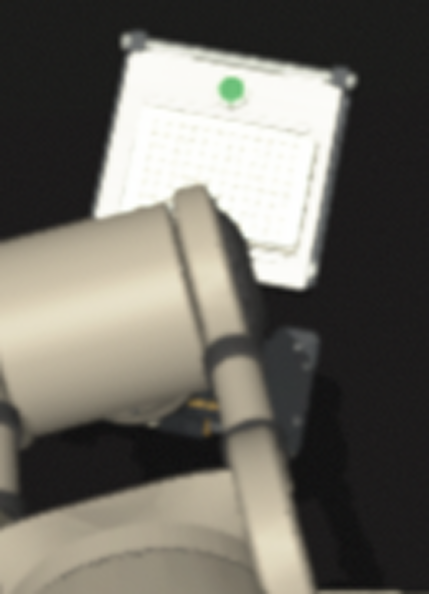

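```bash
python3 -m inch '[0.3,-0.05,0,0,0,0,-1, 0.6,-0.1,0,0,0,0,-1, 0.6,-0.1,0,0,0,0,-1, 0.6,-0.1,0,0,0,0,-1, 0.6,-0.1,0,0,0,0,-1]'
for i in 1 2; do python3 -m inch '[0.1,-0.02,0,0,0,0,-1, 0.2,-0.03,0,0,0,0,-1, 0.3,-0.05,0,0,0,0,-1, 0.4,-0.065,0,0,0,0,-1, 0.5,-0.08,0,0,0,0,-1]'; done
```

```text
time: 10.25
tool_pos: [523.3, 231.1, -4.7]
tcp_rot: [-3.141, 0.002, -0.162]
contact_force: [-9.1, 1.4, 7.3]
grip_width: 11.8
time: 10.75
tool_pos: [523.8, 230.6, -4.7]
tcp_rot: [3.14, 0.01, -0.162]
contact_force: [-18.3, 1.9, 11.9]
grip_width: 12.1
time: 11.25
tool_pos: [524.4, 230.2, -4.7]
tcp_rot: [3.138, 0.018, -0.161]
contact_force: [-17.4, 2.2, 12.5]
grip_width: 12.1
```

```bash
python3 - <<'E'
from plant import bot
from h import *
o=bot.get_obs();print(o['time'],o['tool_pos'],o['tcp_rot'],o['contact_force'],o['moment'],o['joint_positions'])
g=cv2.cvtColor(bot.capture("scene"),cv2.COLOR_RGB2BGR)
cv2.imwrite("pics/s9.png",g)
cv2.imwrite("pics/s9z.png",cv2.resize(g[130:270,260:380],None,fx=4.2,fy=4.2,interpolation=cv2.INTER_CUBIC))
g=cv2.cvtColor(bot.capture("wrist"),cv2.COLOR_RGB2BGR)
cv2.imwrite("pics/w9.png",g)
E
```

```text
11.25 [524.41986636 230.23353903  -4.69423002] [ 3.13825214  0.0179651  -0.16122854] [-17.43824548   2.15475138  12.51865946] [0.54765028 2.3508213  0.07761413] [0.277005   0.65056036 1.59585266 0.00581103 0.91287291 2.00540587]
```

View pics/s9z.png

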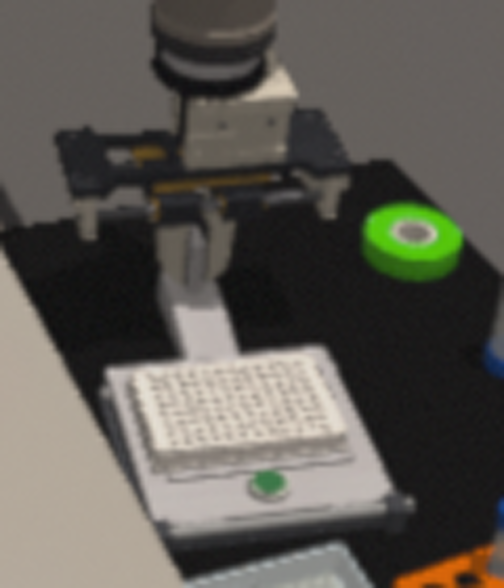

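View pics/w9.png

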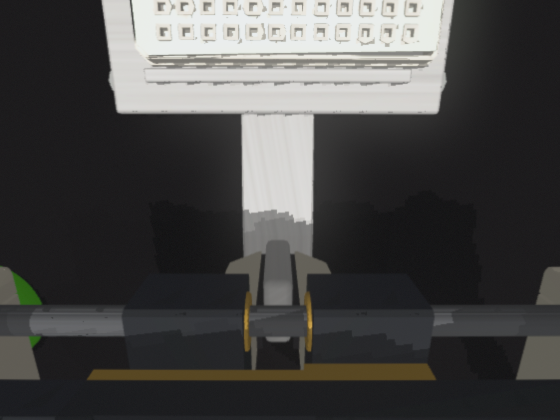

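```bash
python3 -m inch '[0.2,-0.03,0.1,-0.16,-1,0,-1, 0.4,-0.06,0.2,-0.3,-1.8,0,-1, 0.6,-0.1,0.2,-0.3,-2,0,-1, 0.8,-0.13,0.2,-0.3,-2,0,-1, 0.8,-0.13,0.2,-0.3,-2,0,-1]'
python3 - <<'E'
from plant import bot
o=bot.get_obs();print(o['contact_force'],o['moment'])
E
```

```text
time: 11.85
tool_pos: [532.3, 228.5, -3.3]
tcp_rot: [3.138, -0.016, -0.162]
contact_force: [-5.3, 0.5, -5.9]
grip_width: 11.7
[-5.26338065  0.52342745 -5.85517749] [0.22271954 1.27551205 0.01738089]
```

```bash
python3 -m inch '[0,0,-0.07,0.08,0.5,0,-1, 0,0,-0.12,0.15,0.9,0,-1, 0,0,-0.12,0.15,0.9,0,-1, 0,0,-0.12,0.15,0.9,0,-1, 0,0,-0.12,0.15,0.9,0,-1]'
python3 - <<'E'
from plant import bot
from h import *
import pickle
o=bot.get_obs();print(o['contact_force'],o['moment'])
pickle.dump(bot.calibration("wrist"),open("w10.pkl","wb"))
g=cv2.cvtColor(bot.capture("wrist"),cv2.COLOR_RGB2BGR)
cv2.imwrite("pics/w10.png",g)
g=cv2.cvtColor(bot.capture("scene"),cv2.COLOR_RGB2BGR)
cv2.imwrite("pics/s10.png",g)
cv2.imwrite("pics/s10z.png",cv2.resize(g[130:270,260:380],None,fx=4.2,fy=4.2,interpolation=cv2.INTER_CUBIC))
E
```

```text
time: 12.35
tool_pos: [531.8, 228.7, -3.6]
tcp_rot: [3.138, 0.001, -0.162]
contact_force: [-9.7, 1.2, 3.8]
grip_width: 12.0
[-9.65050698  1.15925585  3.77960288] [ 0.13857891  1.46333665 -0.09385396]
```

View pics/w10.png

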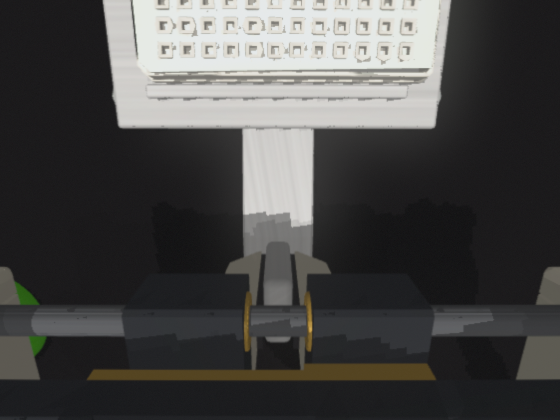

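View pics/s10z.png

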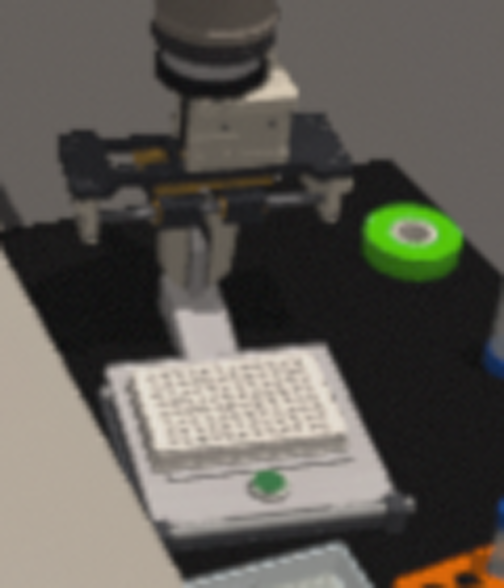

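```bash
python3 -m inch '[0.2,-0.03,0,-0.1,-0.5,0,-1, 0.4,-0.06,0,-0.12,-0.7,0,-1, 0.6,-0.1,0,-0.12,-0.7,0,-1, 0.8,-0.13,0,-0.12,-0.7,0,-1, 0.9,-0.15,0,-0.12,-0.7,0,-1]'
python3 - <<'E'
from plant import bot
o=bot.get_obs();print(o['contact_force'],o['moment'])
E
```

```text
time: 12.95
tool_pos: [541.1, 227.0, -3.8]
tcp_rot: [3.138, -0.011, -0.162]
contact_force: [-5.1, 1.3, -5.6]
grip_width: 12.0
[-5.06488605  1.28741691 -5.59462767] [ 0.26402676  1.16606008 -0.03870585]
```

```bash
python3 -m inch '[0,0,-0.03,0.15,0.3,0,-1, 0,0,-0.06,0.3,0.6,0,-1, 0,0,-0.06,0.3,0.6,0,-1, 0,0,-0.06,0.3,0.6,0,-1, 0,0,-0.06,0.3,0.6,0,-1]'
cat > m.py <<'E'
from plant import bot
from h import *
import pickle,sys
n=sys.argv[1]
o=bot.get_obs();print(o['time'],o['tool_pos'].round(2),o['tcp_rot'].round(4),o['contact_force'].round(1),o['moment'].round(2))
pickle.dump(bot.calibration("wrist"),open(f"w{n}.pkl","wb"))
g=cv2.cvtColor(bot.capture("wrist"),cv2.COLOR_RGB2BGR); cv2.imwrite(f"pics/w{n}.png",g)
g=cv2.cvtColor(bot.capture("scene"),cv2.COLOR_RGB2BGR); cv2.imwrite(f"pics/s{n}.png",g)
cv2.imwrite(f"pics/s{n}z.png",cv2.resize(g[130:270,260:380],None,fx=4.2,fy=4.2,interpolation=cv2.INTER_CUBIC))
E
python3 m.py 11
```

```text
time: 13.45
tool_pos: [541.3, 227.1, -3.6]
tcp_rot: [-3.141, -0.001, -0.162]
contact_force: [-6.9, 1.4, -0.0]
grip_width: 12.0
13.45 [541.27 227.11  -3.63] [-3.1414e+00 -8.0000e-04 -1.6180e-01] [-6.9  1.4 -0. ] [ 0.1   1.11 -0.  ]
```

View pics/w11.png

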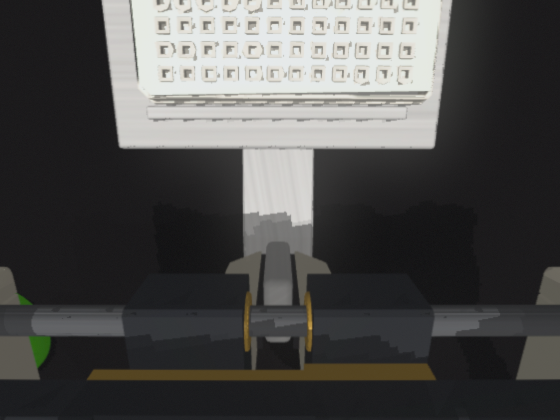

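View pics/s11z.png

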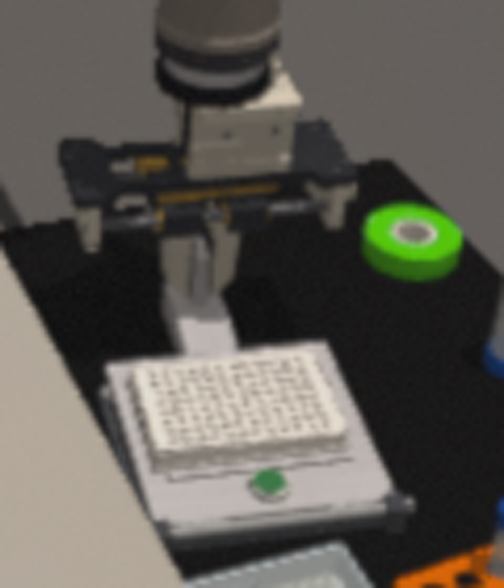

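```bash
cat > e.py <<'E'
from h import *
import pickle,sys
for n in sys.argv[1:]:
    c=pickle.load(open(f"w{n}.pkl","rb")); a=cv2.imread(f"pics/w{n}.png",0).astype(np.float32)
    # front edge row: search each column for last bright->dark
    pts=[]
    for x in list(range(140,235,5))+list(range(325,425,5)):
        col=a[60:200,x]; i=np.where(col>90)[0].max(); f=(col[i]-90)/(col[i]-col[i+1]); pts.append((x,60+i+f))
    pts=np.array(pts); k=np.polyfit(pts[:,0],pts[:,1],1); res=np.std(pts[:,1]-np.polyval(k,pts[:,0]))
    ends=[]
    Ls=[];Rs=[]
    for d in range(4,12):
        y=int(round(np.polyval(k,279)))-d; r=a[y,90:470]
        j=np.where(r>90)[0]; i0,i1=j.min(),j.max()
        Ls.append((90+i0-(r[i0]-90)/(r[i0]-r[i0-1]),y)); Rs.append((90+i1+(r[i1]-90)/(r[i1]-r[i1+1]),y))
    L=np.mean(Ls,0);R=np.mean(Rs,0)
    o,d=ray(c,[L,R])
    # z at which separation = 154
    s=np.linalg.norm((d[0]/-d[0,2]-d[1]/-d[1,2])[:2]); z=o[2]-154/s
    E=onz(c,[(279,np.polyval(k,279))],14)[0]
    print(n,"row",np.polyval(k,279).round(2),"slope",k[0].round(4),"res",res.round(2),"L",L.round(2),"R",R.round(2),"z154",z.round(2),"edge@14",E.round(1))
E
python3 e.py 9 10 11
```

```text
Traceback (most recent call last):
  File "e.py", line 4, in <module>
    c=pickle.load(open(f"w{n}.pkl","rb")); a=cv2.imread(f"pics/w{n}.png",0).astype(np.float32)
                  ~~~~^^^^^^^^^^^^^^^^^^
FileNotFoundError: [Errno 2] No such file or directory: 'w9.pkl'
```

```bash
python3 - <<'E'
import pickle,numpy as np
from scipy.spatial.transform import Rotation as R
def T(p,r):
    M=np.eye(4);M[:3,:3]=R.from_euler('xyz',r).as_matrix();M[:3,3]=p;return M
c=pickle.load(open("w11.pkl","rb"))
rel=np.linalg.inv(T([541.27,227.11,-3.63],[-3.1414,-.0008,-.1618]))@c['cam_to_world']
c=dict(c);c['cam_to_world']=T([524.41986636,230.23353903,-4.69423002],[3.13825214,0.0179651,-0.16122854])@rel
pickle.dump(c,open("w9.pkl","wb"))
E
python3 e.py 9 10 11
```

```text
9 row 113.73 slope 0.0024 res 0.03 L [115.2 106.5] R [439.4 106.5] z154 19.4 edge@14 [600.  215.7  14. ]
10 row 128.37 slope 0.0021 res 0.08 L [116.89 120.5 ] R [435.88 120.5 ] z154 21.07 edge@14 [600.  215.3  14. ]
11 row 148.61 slope 0.0015 res 0.04 L [117.69 141.5 ] R [435.17 141.5 ] z154 23.4 edge@14 [599.3 215.3  14. ]
```

```bash
python3 -m inch '[0.2,-0.03,0,-0.04,-0.25,0,-1, 0.35,-0.06,0,-0.04,-0.25,0,-1, 0.4,-0.065,0,-0.04,-0.25,0,-1, 0.4,-0.065,0,0,0,0,-1, 0.4,-0.065,0,0,0,0,-1]'; python3 m.py 12; python3 e.py 12
```

```text
time: 14.05
tool_pos: [545.4, 226.5, -3.4]
tcp_rot: [-3.141, -0.001, -0.162]
contact_force: [-5.5, 0.6, -3.8]
grip_width: 11.8
14.05 [545.42 226.46  -3.43] [-3.1413e+00 -6.0000e-04 -1.6180e-01] [-5.5  0.6 -3.8] [ 0.15  1.1  -0.01]
12 row 157.51 slope 0.0016 res 0.03 L [118.1 150.5] R [434.8 150.5] z154 24.51 edge@14 [599.  215.3  14. ]
```

```bash
python3 -m inch '[0,0,-0.08,0,0,0,-1, 0,0,-0.15,0,0,0,-1, 0,0,-0.2,0,0,0,-1, 0,0,-0.2,0,0,0,-1, 0,0,-0.2,0,0,0,-1]'; python3 m.py 13; python3 e.py 13
```

```text
time: 14.65
tool_pos: [545.3, 226.6, -4.1]
tcp_rot: [-3.141, -0.001, -0.162]
contact_force: [-10.6, 0.5, 5.1]
grip_width: 11.6
14.65 [545.28 226.58  -4.12] [-3.1411e+00 -9.0000e-04 -1.6160e-01] [-10.6   0.5   5.1] [-0.13  1.31 -0.07]
13 row 157.23 slope 0.0032 res 0.06 L [117.92 149.5 ] R [435.56 149.5 ] z154 24.19 edge@14 [599.  215.5  14. ]
```

```bash
python3 - <<'E'
import cv2,numpy as np
a=[cv2.resize(cv2.imread(f"pics/w{n}.png")[180:350,200:360],None,fx=2.4,fy=2.4,interpolation=cv2.INTER_CUBIC) for n in(7,13)]
cv2.imwrite("pics/cmp.png",cv2.convertScaleAbs(np.hstack(a),alpha=1.3))
E
```

```text
(no output)
```

View pics/cmp.png

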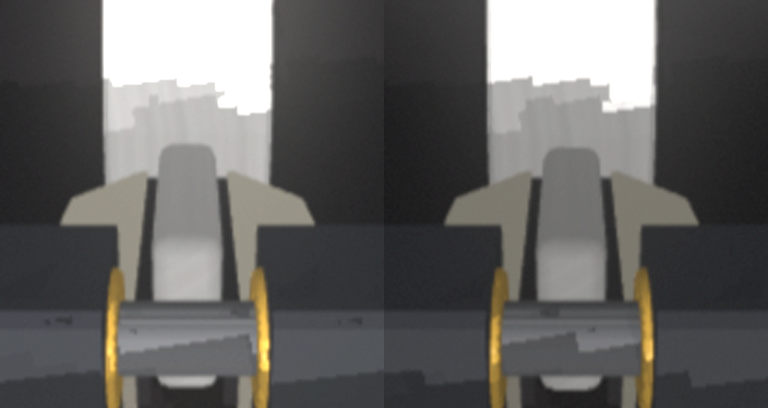

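View pics/s13z.png

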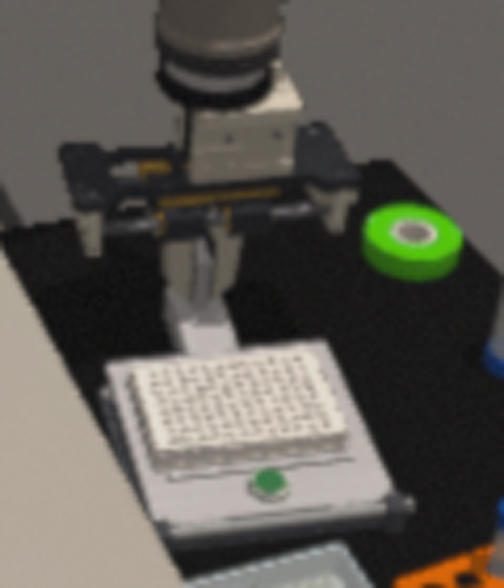

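```bash
python3 -m inch '[0.05,-0.01,-0.15,0,0,0,-1, 0.05,-0.01,-0.2,0,0,0,-1, 0.05,-0.01,-0.2,0,0,0,-1, 0.05,-0.01,-0.2,0,0,0,-1, 0.05,-0.01,-0.2,0,0,0,-1]'; python3 m.py 14; python3 e.py 14
```

```text
time: 15.25
tool_pos: [545.2, 226.7, -4.6]
tcp_rot: [-3.141, -0.0, -0.161]
contact_force: [-11.4, -0.1, 6.9]
grip_width: 11.9
15.25 [545.19 226.69  -4.65] [-3.1411e+00 -4.0000e-04 -1.6130e-01] [-11.4  -0.1   6.9] [-0.05  1.56 -0.13]
14 row 157.22 slope 0.0035 res 0.06 L [117.76 149.5 ] R [436.1 149.5] z154 24.0 edge@14 [599.1 215.6  14. ]
```

```bash
python3 -m inch '[0.1,-0.02,-0.15,0,0,0,-1, 0.15,-0.03,-0.15,0,-0.1,0,-1, 0.15,-0.03,-0.15,0,-0.1,0,-1, 0.15,-0.03,-0.15,0,-0.1,0,-1, 0.15,-0.03,-0.15,0,-0.1,0,-1]'; python3 m.py 15; python3 e.py 15
```

```text
time: 15.85
tool_pos: [545.3, 226.7, -4.7]
tcp_rot: [-3.141, -0.0, -0.161]
contact_force: [-14.0, 0.7, 8.7]
grip_width: 11.9
15.85 [545.32 226.69  -4.68] [-3.141e+00 -1.000e-04 -1.610e-01] [-14.    0.7   8.7] [-0.04  2.   -0.13]
15 row 157.46 slope 0.0028 res 0.1 L [117.76 149.5 ] R [436.18 149.5 ] z154 24.0 edge@14 [599.1 215.6  14. ]
```

View pics/w15.png

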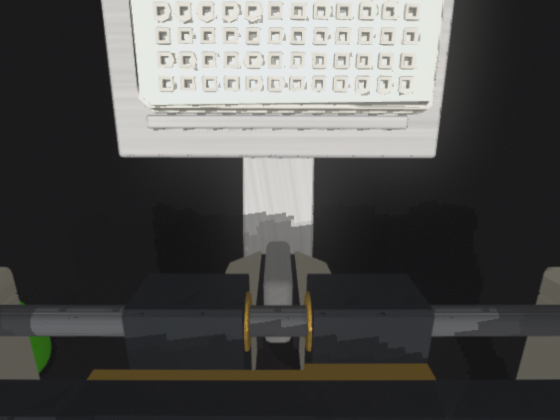

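```bash
python3 - <<'E'
from plant import bot
import cv2
g=cv2.cvtColor(bot.capture("top"),cv2.COLOR_RGB2BGR);cv2.imwrite("pics/t15.png",g)
for i in range(4): bot.capture("scene")
o=bot.get_obs();print(o['time'],o['tool_pos'].round(2),o['tcp_rot'].round(4),o['contact_force'].round(1),o['grip_width'])
E
```

```text
16.2 [545.31 226.69  -4.68] [-3.141  -0.     -0.1611] [-13.7   0.3   9.4] 11.721083259214987
```

View pics/t15.png

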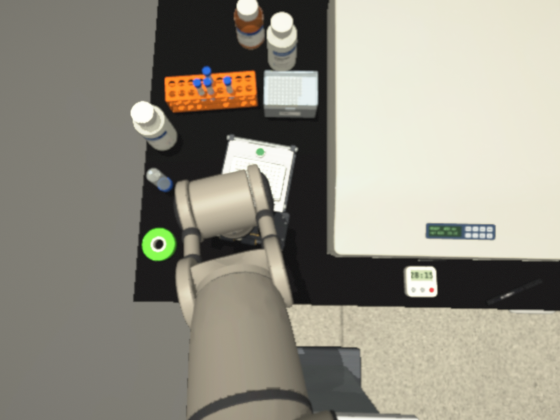

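The pose is steady. The tape (158,244), tube (160,180) and timer (421,282) are where they started, and the plate is still on the platform. I'm handing the job in.

```bash
python3 -c "
from plant import bot
bot.close_job()"
```

```text
the job is handed in; nothing more can be done
```

The wedge is under the middle of the platform's front edge, and I handed the job in at 16.2 s still gripping the tab (opening 11.7 mm). I put the edge at about 4.6 to 5 mm above its screws.

**Final checks**
- **Lift:** the wrist camera gave about 4.6 mm, against a reference picture taken right at first contact. The insertion depth gave about 4.9 to 5.1 mm, so the two disagree slightly.
- **Wedge flat on the bench:** the tool is back at the same height and tilt as when the wedge was sliding flat. It presses down with about 9 N and pushes forward with about 14 N, and the pose held steady over the last 0.35 s. The thin end is hidden under the platform, so I inferred flatness and did not see it.
- **Position:** the wedge was within about 1 mm of the middle of the edge.
- **Surroundings:** the plate, tape, tube and timer look unmoved in the last pictures.

**What went wrong along the way**
- **First grasp missed:** the fingers closed just above the tab. The pictures showed the real fingertips about 38 mm higher than the reported TCP, so I went lower and gripped it.
- **Jam on first contact:** the hand leaned forward and the wedge stuck. I corrected the tilt, but during the push the hand tipped back by up to 0.016 rad and rose by up to 1.4 mm. I levelled it and pressed it back down onto the bench before handing in.

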